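# Square the panels and set the keeper nut

### The job

Tap the three thin panels in the jig until their edges are flush with one another and against both wooden stops. Then screw the knurled nut down clockwise until it bottoms out, back it off a quarter turn, and finish while still gripping the nut there, so that a colleague can lock it. Leave the other things on the table alone.

Things in the scene. Friction and masses are not known exactly. Their poses are not given: they have to be found in the camera images.
- jig: Jig fixed to the table: board 15 mm thick, covering x -110..95, y -115..130 mm of this frame. Origin: at table level under the centre of the place where the squared stack belongs (panels then fill x -55..55, y -45..45 mm). The stack lies on a raised seat, top at z 23 mm (x -35..50, y -30..45 mm), its edges overhanging on -x and -y, the open sides; low stops stand at +x and +y. z up.
- far_stop (a point): Top edge of the far stop's inner face: the upright plane x = +55 mm of the jig's frame, from y -30 to 60 mm; point at y 0, 49 mm above the table. Axes as the jig's.
- side_stop (a point): Top edge of the side stop's inner face: the upright plane y = +45 mm of the jig's frame, from x -40 to 55 mm; point at x 0, 49 mm above the table. Axes as the jig's.
- nut (a joint): Turn of the knurled nut on its upright stud, rad: 0 = bottomed out (hard stop, the bar under it sits on a shoulder); grows as it is unscrewed, anticlockwise from above; clockwise screws down. Starts 2.4 to 4.4 rad up. Nut and bar sink 8 mm per turn (1.27 mm per rad). Stiff thread: stays where it is left, takes about 0.1 N m to turn.
- knurl: The steel nut's knurled grip: upright cylinder 39 mm in diameter, 24 mm high. Origin: its centre, on the stud's axis (x 0, y +82 mm of the jig's frame), 84.5 mm above the table when bottomed. z up, turns with the nut. Below it a neck 26 mm in diameter, 14 mm long, then the keeper bar. The 10 mm stud sticks up through the nut to 118.5 mm above the table.
- bar_tip (a point): Free end of the dark wooden keeper bar (half-way up it), which overhangs the panels' edge by 26 mm. The bar is 26 mm wide, 94 mm long along the jig's y (y 19..113 mm), 10 mm thick; its underside is 48.5 mm above the table (1.5 mm over the stack) when bottomed. It rises and sinks with the nut and does not turn.
- panel1_mid (a point): Centre (half-way up) of the lowest thin grey laminate panel of the stack: 110 x 90 mm (its x and y), 8 mm thick, loose, about 115 g. The three lie flat on one another on the jig's seat, each 6 to 16 mm short of both stops and a few degrees askew. z up.
- panel2_mid (a point): Centre (half-way up) of the middle thin grey laminate panel of the stack: 110 x 90 mm (its x and y), 8 mm thick, loose, about 115 g. The three lie flat on one another on the jig's seat, each 6 to 16 mm short of both stops and a few degrees askew. z up.
- panel3_mid (a point): Centre (half-way up) of the top thin grey laminate panel of the stack: 110 x 90 mm (its x and y), 8 mm thick, loose, about 115 g. The three lie flat on one another on the jig's seat, each 6 to 16 mm short of both stops and a few degrees askew. z up.
- tape: Bystander: roll of paper tape lying flat, 90 mm across, 24 mm high; origin under its centre.
- driver: Bystander: screwdriver lying on the table, handle and blade along its x; origin under its middle.
- sander: Bystander: cork sanding block, 110 x 60 x 30 mm; origin under its centre.
- frame: Bystander: small wooden picture frame lying flat, 130 x 110 x 14 mm; origin under its centre.

How it is judged:
By the outcome, as a careful person would: the job done as asked, in the order asked, and still so for the second after the job is handed in, while the arm keeps its last pose, push and grip.
It also fails if it takes over 72 s, if anything falls off the work surface, if the arm or the gripper's body presses on something with over 40 N, if the wrist force passes 120 N, or if a joint passes its speed limit or range.

### The arm

A 6-joint arm with a two-finger parallel gripper is mounted at the origin on the work surface. World frame = base frame: x ahead of the robot, y to its left, z up, the work surface at z = 0. Lengths are in m, angles in degrees, forces in N, time in s.
With the tool pointing down it reaches from about 0.25 to 0.725 m from the base axis. Payload 9.7 kg.
Tool frame: the origin (TCP) lies midway between the tips of the shut fingers; the grasp point (between the pads) lies 19 mm behind it; x points along the fingers, y is the direction in which the jaws open and shut, and the axes are right-handed (so a half turn about x gives the same grasp; the last joint's range is limited). The gripper opens to 85 mm and grips with 20 to 120 N. Pads are 22 mm wide; open, the fingers measure 114 mm over their backs; the gripper's body (76 mm by 85 mm) begins 54 mm behind the grasp point. The pads swing forward as they close: fully open they stand 13 mm farther back than shut.
Start: joints at [-66.349, 4.979, 10.078, 95.1, 0, 90], TCP at [0.221, -0.504, 0.231] pointing down, gripper open.
Joint ranges: [-179.16, 179.16], [-48.56, 103.87], [-65.8, 70.77], [-126.05, 130.52], [-82.76, 87.17], [-180, 180]. Speed limits (degrees/s): [127.2, 127.2, 147.25, 180, 180, 180].

### API

Orientations are given as [roll, pitch, yaw] about the fixed x, y, z axes, in that order (R = Rz(yaw) Ry(pitch) Rx(roll)).
In Python, from workcell import bot, cams gives the robot as it stands.
- The arm moves only by the tool apply_moves, never from a script. Its argument "commands" is a list of rows, each a list of 5 numbers: the shift along the tool's x, y, z in m, then the turn about the tool's x in rad, then the opening, from -1 (shut) to 1 (fully open). In form: [[tx, ty, tz, roll, hand], ...]. A call has 1 to 12 rows; each row is the pose to reach, as a shift and turn from the pose measured when the call began, along the tool's axes at that moment; what a row does not reach only later rows make up. A row lasts 1/10 s, in which the tool goes at most 50 mm and 8.59 degrees, less where a joint would pass 70% of its speed; a pose out of reach is approached as far as the arm can. A call with a gripper value outside its range is refused whole. The fingers move at their own pace and stop on an object; "newtons" is the grip in N (left out, the last holds). Time passes only in rows, so rows that repeat a pose let the fingers close. It gives the time, the measured TCP pose, the force and the opening at its end, in the units of the state.
- bot.get_obs(): the state, without advancing time (a new reading comes with each control period).
- cams.camera(name): name is "scene" or "top" or "wrist"; returns a dict with "frame" (384x512x3 uint8, blue, green, red), "depth" (384x512 float32, m along the optical axis (not along the pixel's ray), 0 where there is no reading), "camera_matrix" (3x3 intrinsics, pixels), "D" ([k1, k2, p1, p2, k3] as OpenCV has them; the pictures are not rectified), "R" (3x3) and "t" (3): a world point X has camera coordinates R X + t; the wrist camera has in their place "mount" (4x4, takes a point from camera to tool coordinates, whose origin is the TCP and whose axes are the tool frame's). Camera axes: x right, y down, z forward; pixel columns grow to the right and rows downward; lengths in m; the calibration is good to about 2 mm. A picture is of the moment at which its call begins: read the wrist's pose just before it.
- bot.job_done(): hands the job in, once; it reports no verdict.
Trained networks look in the newest picture that a camera, given by its name, has taken for a name from the list of things; names that differ only in an ending like _2 or _b are one class to them, and where a whole thing is asked for, a point or a joint stands for the part that bears it (a point fixed in the world has none). Each returns a list of dicts, best first, with "confidence" (0 to 1); they miss things now and then, are a little off and sometimes report something else, mostly with a low value. They report only what shows in the picture. A call takes as long as a camera call.
- cams.spot_in(name, camera): "rect" ([left, top, right, bottom] in pixels, round what is visible of it).
The state is a dict: "time": time; "q": joint angles; "qd": joint speeds; "joint_efforts": joint torques, N m; "ee_pos": TCP position; "tcp_rot": TCP orientation; "wrist_force": force on the tool from outside, world axes, zero at the start; "torque": the same for the moment, N m; "opening": finger opening in m.
Only numpy, scipy, OpenCV 4.12 (cv2) and the standard library are available. Lean on these libraries where they do the work, as an engineer would, in place of code of your own. Each camera call takes 0.05 s, during which the arm holds its last target. There are 200 camera calls.

## Working session

There is one attempt and no reset: what is moved stays moved. The work goes in short steps, Python scripts to look and compute and a tool call to move; the robot and the scene stay as the last step left them, time stands still between calls to the robot, and variables do not carry over. Pictures are saved under pics/ and viewed, about 8 in all and at most 12, crops included, and the job is handed in when it is done.

Besides the shell and the picture viewer there is one more tool, called as name([rows], argument=value, ...), one row to a line, values as JSON. apply_moves: Moves the arm, as the interface text tells. Its arguments: {"type":"object","properties":{"commands":{"type":"array"},"newtons":{"type":"number"}},"required":["commands"]}

```bash
mkdir -p pics; ls
python3 - <<'E'
from workcell import bot,cams
import cv2,numpy as np
o=bot.get_obs();print(o)
for c in ['top','scene']:
    d=cams.camera(c);cv2.imwrite(f'pics/{c}0.png',d['frame']);np.savez(f'/tmp/{c}0.npz',**d)
    print(c,d['camera_matrix'].tolist(),d['D'],d['R'].tolist(),d['t'])
    for n in ['jig','nut','knurl','bar_tip','panel1_mid','panel3_mid','tape','driver','sander','frame']:
        print(n,[(np.round(r['rect']).tolist(),round(r['confidence'],2)) for r in cams.spot_in(n,c)[:2]])
a=cv2.imread('pics/top0.png');b=cv2.imread('pics/scene0.png')
E
```

```text
pics
{'time': 0.0, 'q': array([-6.63465670e+01,  5.01060100e+00,  1.00327316e+01,  9.50983376e+01,
       -8.41402772e-04,  8.99996648e+01]), 'qd': array([ 0.10568153, -0.01657458, -0.05305896, -0.13395312,  0.02605887,
        0.08801621]), 'joint_efforts': array([-2.40664249e-04, -5.20392537e+01,  4.64802217e+01,  1.62716402e-02,
        4.29354003e-06, -1.74083630e-05]), 'ee_pos': array([ 0.22056524, -0.50358371,  0.23057242]), 'tcp_rot': array([-89.36775774,  89.92378834, 114.28601099]), 'wrist_force': array([0.15322617, 0.1652287 , 0.22440932]), 'torque': array([-0.00145175, -0.01986748, -0.00678667]), 'opening': 0.08536612690969012}
top [[363.3625885855776, 0.0, 256.30783004361706], [0.0, 363.3625885855776, 191.4606894218861], [0.0, 0.0, 1.0]] [0.00617525 0.         0.         0.         0.        ] [[0.014519593124402016, -0.9998909414711494, 0.0026993664885784073], [-0.9926390975126144, -0.014738813440763264, -0.12020977276286872], [0.12023644832098114, -0.0009340997249845802, -0.9927448433272564]] [-0.01227488  0.63532307  0.83364198]
jig [([174.0, 187.0, 300.0, 299.0], 0.84
[... 741 characters left out ...]
   ] [[0.5787879931588165, 0.8153819202304771, 0.012521307297934213], [0.6185097642056455, -0.4289305885032355, -0.6583799980471341], [-0.5314603753408773, 0.38880698862999813, -0.7525815537435169]] [-0.37363117 -0.34630437  1.25644527]
jig []
nut [([262.0, 136.0, 278.0, 158.0], 0.52), ([258.0, 137.0, 278.0, 153.0], 0.49)]
knurl [([261.0, 137.0, 278.0, 153.0], 0.55)]
bar_tip [([244.0, 135.0, 282.0, 161.0], 0.81), ([280.0, 207.0, 345.0, 265.0], 0.52)]
panel1_mid []
panel3_mid [([209.0, 142.0, 258.0, 181.0], 0.86), ([180.0, 130.0, 298.0, 218.0], 0.7)]
tape [([213.0, 225.0, 256.0, 262.0], 0.71)]
driver []
sander [([318.0, 144.0, 357.0, 186.0], 0.83)]
frame [([280.0, 207.0, 349.0, 268.0], 0.93)]
```

View pics/top0.png

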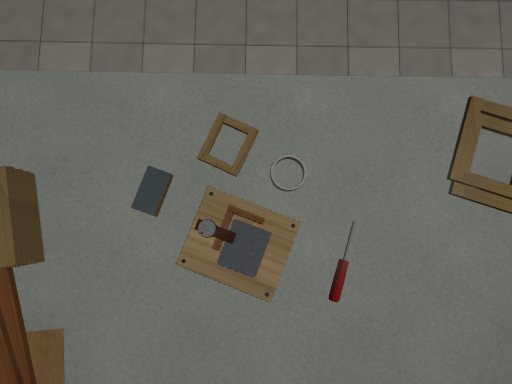

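View pics/scene0.png

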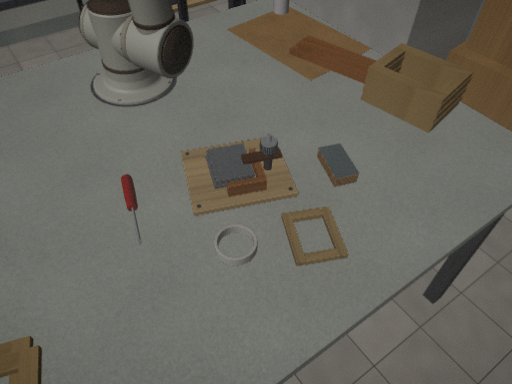

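The top view shows the jig near pixel (238,245), turned about -20°. The stops are on its upper and left sides, the nut is at (207,228) and the screwdriver is to the right at (342,260). The other bystanders are clear of the jig. Next I'll work out the jig pose from depth.

```bash
cat > h.py <<'E'
import numpy as np,cv2
from scipy.spatial.transform import Rotation as Ro
def cam2world(d,obs=None):
    if 'mount' in d:
        T=np.eye(4);T[:3,:3]=Ro.from_euler('xyz',obs['tcp_rot'],degrees=True).as_matrix();T[:3,3]=obs['ee_pos']
        return T@d['mount']
    T=np.eye(4);T[:3,:3]=d['R'].T;T[:3,3]=-d['R'].T@d['t'];return T
def cloud(d,T):
    K,D=d['camera_matrix'],d['D'];h,w=d['depth'].shape
    u,v=np.meshgrid(np.arange(w),np.arange(h));p=np.stack([u,v],-1).reshape(-1,1,2).astype(np.float64)
    n=cv2.undistortPoints(p,K,D).reshape(h,w,2);z=d['depth'].astype(float)
    P=np.dstack([n[...,0]*z,n[...,1]*z,z]);W=P@T[:3,:3].T+T[:3,3];W[z<=0]=np.nan;return W
def proj(d,T,X):
    Ti=np.linalg.inv(T);r,_=cv2.Rodrigues(Ti[:3,:3])
    return cv2.projectPoints(np.asarray(X,float).reshape(-1,3),r,Ti[:3,3],d['camera_matrix'],d['D'])[0].reshape(-1,2)
E
python3 - <<'E'
from h import *
d=dict(np.load('/tmp/top0.npz'));W=cloud(d,cam2world(d))
tb=W[60:]; print('table z',np.nanmedian(W[150:350,60:120,2]),np.nanstd(W[320:350,100:150,2]))
m=np.zeros(d['depth'].shape,bool);m[180:305,170:308]=1
w=W[m];z=w[:,2];print(np.histogram(z,bins=np.arange(-.005,.13,.005)))
s=w[(z>.0085)];r=cv2.minAreaRect(s[:,:2].astype(np.float32)*1000);print(r)
k=w[z>.085];print('knurl',k[:,:2].mean(0),k[:,2].max(),len(k))
n=(z>.04)&(z<.055);print('stack',w[n].mean(0), cv2.minAreaRect(w[n][:,:2].astype(np.float32)*1000))
from workcell import bot,cams
o=bot.get_obs();c=cams.camera('wrist');print(c['mount'],c['camera_matrix'])
E
```

```text
table z 0.0018646731661944305 0.0016155002653616688
(array([1265, 7031,  153,  800, 4720,  200,  116,   92,   35,   68, 1584,
        579,    2,  215,   44,    0,    2,    6,    3,    8,   40,  195,
          1,    2,   11,   12]), array([-0.005,  0.   ,  0.005,  0.01 ,  0.015,  0.02 ,  0.025,  0.03 ,
        0.035,  0.04 ,  0.045,  0.05 ,  0.055,  0.06 ,  0.065,  0.07 ,
        0.075,  0.08 ,  0.085,  0.09 ,  0.095,  0.1  ,  0.105,  0.11 ,
        0.115,  0.12 ,  0.125]))
((519.764404296875, 44.609344482421875), (292.1442565917969, 330.2206726074219), 0.48460477590560913)
knurl [0.54544944 0.10462707] 0.12269498223889375 272
stack [0.51411415 0.02839926 0.04883244] ((518.1712646484375, 31.930164337158203), (113.55763244628906, 139.70082092285156), 70.02173614501953)
[[ 6.01501576e-04 -2.92196799e-01  9.56358023e-01 -1.43728864e-01]
 [ 9.99999814e-01  7.72908861e-05 -6.05335345e-04 -1.11949061e-03]
 [ 1.02959291e-04  9.56358209e-01  2.92196791e-01 -7.50784704e-02]
 [ 0.00000000e+00  0.00000000e+00  0.00000000e+00  1.00000000e+00]] [[307.18622643   0.         255.9904022 ]
 [  0.         307.18622643 191.82940768]
 [  0.           0.           1.        ]]
```

Run:
```python
from h import *
from workcell import bot
o=bot.get_obs();R=Ro.from_euler('xyz',o['tcp_rot'],degrees=True).as_matrix();print(R.round(4))
print('tool shift to (.517,.028,.231):',R.T@(np.array([.517,.028,.231])-o['ee_pos']))
yj=np.deg2rad(-20);y=R[:,1];print('tool y yaw',np.degrees(np.arctan2(y[1],y[0])),'tool z yaw',np.degrees(np.arctan2(R[1,2],R[0,2])))
```

```text
[[ 0.      0.4012 -0.916 ]
 [ 0.     -0.916  -0.4012]
 [-1.      0.     -0.    ]]
tool shift to (.517,.028,.231): [ 2.88313517e-04 -3.68246561e-01 -4.84799935e-01]
tool y yaw -66.34977009087035 tool z yaw -156.34977009080205
```

apply_moves([
  [0,-0.368,-0.485,-1.2,1],
  [0,-0.368,-0.485,-1.2,1],
  [0,-0.368,-0.485,-1.2,1],
  [0,-0.368,-0.485,-1.2,1],
  [0,-0.368,-0.485,-1.2,1],
  [0,-0.368,-0.485,-1.2,1],
  [0,-0.368,-0.485,-1.2,1],
  [0,-0.368,-0.485,-1.2,1],
  [0,-0.368,-0.485,-1.2,1],
  [0,-0.368,-0.485,-1.2,1],
  [0,-0.368,-0.485,-1.2,1],
  [0,-0.368,-0.485,-1.2,1],
])

```text
time: 2.35
ee_pos: [0.5136, 0.0223, 0.2315]
tcp_rot: [86.3, 90.0, -1.2]
wrist_force: [0.4, -2.3, 0.8]
opening: 0.0853
```

apply_moves([
  [0,0,0,-1.18,1],
  [0,0,0,-1.18,1],
  [0,0,0,-1.18,1],
  [0,0,0,-1.18,1],
  [0,0,0,-1.18,1],
  [0,0,0,-1.18,1],
  [0,0,0,-1.18,1],
  [0,0,0,-1.18,1],
  [0,0,0,-1.18,1],
  [0,0,0,-1.18,1],
])

```text
time: 3.35
ee_pos: [0.5136, 0.0223, 0.2315]
tcp_rot: [12.8, 90.0, -7.4]
wrist_force: [-0.0, 0.1, -0.4]
opening: 0.0854
```

Run:
```python
from h import *
from workcell import bot,cams
o=bot.get_obs();c=cams.camera('wrist');T=cam2world(c,o)
R=Ro.from_euler('xyz',o['tcp_rot'],degrees=True).as_matrix()
print(o['time'],o['q'],o['ee_pos'],'y yaw',np.degrees(np.arctan2(R[1,1],R[0,1])))
cv2.imwrite('pics/w1.png',c['frame']);np.savez('/tmp/w1.npz',T=T,**c)
W=cloud(c,T);z=W[...,2];print(np.histogram(z[np.isfinite(z)],bins=np.arange(-.006,.13,.004)))
for n in ['knurl','bar_tip','panel3_mid']:print(n,[(np.round(r['rect']).tolist(),round(r['confidence'],2)) for r in cams.spot_in(n,'wrist')[:2]])
```

```text
3.35 [ 2.49151429e+00  3.51192467e-03  4.95247218e+00  9.49062707e+01
 -7.46387033e-03  2.26838345e+01] [0.51361283 0.02231145 0.23152152] y yaw 69.80768058783167
(array([    9, 96521, 14892,   620,   950, 23658,  1089,  2351,   761,
        4248,  1021,   460,   181,  8838,  1003,    36,   149,  1102,
           0,     0,     1,    38,    51,    50,    59,    76,  1096,
         110,    21,    20,    28,   116,     0]), array([-0.006, -0.002,  0.002,  0.006,  0.01 ,  0.014,  0.018,  0.022,
        0.026,  0.03 ,  0.034,  0.038,  0.042,  0.046,  0.05 ,  0.054,
        0.058,  0.062,  0.066,  0.07 ,  0.074,  0.078,  0.082,  0.086,
        0.09 ,  0.094,  0.098,  0.102,  0.106,  0.11 ,  0.114,  0.118,
        0.122,  0.126]))
knurl [([329.0, 158.0, 376.0, 202.0], 0.82), ([159.0, 65.0, 384.0, 238.0], 0.25)]
bar_tip [([279.0, 156.0, 374.0, 202.0], 0.72), ([29.0, 118.0, 88.0, 272.0], 0.21)]
panel3_mid [([213.0, 106.0, 299.0, 208.0], 0.59)]
```

View pics/w1.png

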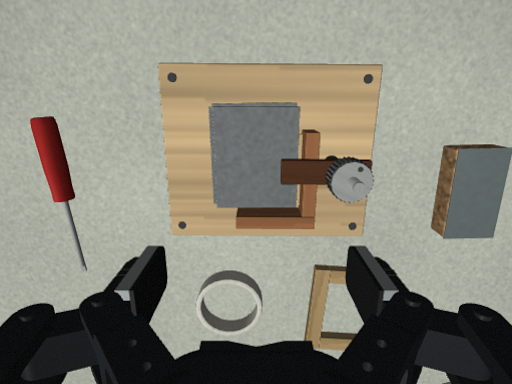

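Wrist view: the board corners are at about (158,64), (382,66), (366,235) and (168,235). The panels are near (255,155), the stops at (275,218) and (310,180), and the knurl at (351,180). It is nearly square to the tool. I'll fit the jig pose from this.

Run:
```python
from h import *
c=dict(np.load('/tmp/w1.npz'));T=c['T'];W=cloud(c,T);z=W[...,2]
m=np.zeros(z.shape,bool);m[55:240,150:392]=1
s=W[m&(z>.010)&(z<.02)];hull=(s[:,:2]*1000).astype(np.float32);r=cv2.minAreaRect(hull);print('board',r)
# board outline via pixels: colour/height mask, fit corners
b=cv2.boxPoints(r);print(b)
yaw=r[2] if abs(r[2])<45 else r[2]-90
print('yaw',yaw)
a=np.deg2rad(yaw);Rz=np.array([[np.cos(a),-np.sin(a)],[np.sin(a),np.cos(a)]])
cen=np.array(r[0])/1000;org=cen-Rz@np.array([-.0075,.0075]);print('origin from board',org)
k=W[m&(z>.092)&(z<.11)];print('knurl top z',np.median(k[:,2]));(kc,kr)=cv2.minEnclosingCircle((k[:,:2]*1000).astype(np.float32));print('knurl',kc,kr,'org from knurl',np.array(kc)/1000-Rz@[0,.082])
J=(W[...,:2]-org)@Rz
for lo,hi in [(.0455,.056),(.056,.07)]:
    q=J[m&(z>lo)&(z<hi)]*1000;print(lo,np.percentile(q,[1,50,99],axis=0).round(1).tolist())
# stops: inner faces from color reddish brown
f=cv2.cvtColor(c['frame'],cv2.COLOR_BGR2HSV)
g=m&(z>.044)&(z<.054)&(f[...,1]>90);q=J[g]*1000;print(len(q))
fs=q[(q[:,0]>48)&(q[:,1]<25)];print('far stop x',np.percentile(fs[:,0],[2,98]),'yslope',np.polyfit(fs[:,1],fs[:,0],1))
ss=q[(q[:,1]>38)&(q[:,0]<45)];print('side stop y',np.percentile(ss[:,1],[2,98]),np.percentile(ss[:,0],[2,98]))
p=m&(z>.043)&(z<.052)&(f[...,1]<70);q=J[p]*1000;print('panel3',cv2.minAreaRect(q.astype(np.float32)),np.percentile(q,[1,99],axis=0))
print('bar top',np.median(z[m&(z>.056)&(z<.07)]))
```

```text
board ((510.8916931152344, 40.292884826660156), (246.2448272705078, 204.67947387695312), 69.35304260253906)
[[ 371.71112  -38.8356 ]
 [ 563.24426 -111.00737]
 [ 650.07227  119.42137]
 [ 458.53912  191.59314]]
yaw -20.646957397460938
origin from board [0.51526541 0.03063004]
knurl top z 0.10095236009009523
knurl (544.3426513671875, 107.49794006347656) 20.84090805053711 org from knurl [0.51542874 0.03076473]
0.0455 [[-64.2, -51.5], [-9.8, -2.8], [68.2, 58.8]]
0.056 [[-13.0, 18.6], [-2.2, 44.7], [12.0, 111.5]]
1990
far stop x [54.70739588 69.71816563] yslope [5.57962542e-03 6.14879770e+01]
side stop y [44.38237395 59.98697994] [-38.89241234  43.34052895]
panel3 ((-10.337520599365234, -7.2805328369140625), (109.96830749511719, 90.67520141601562), 0.7904043793678284) [[-64.47181719 -51.72029962]
 [ 43.05600388  36.30029422]]
bar top 0.062977081142891
```

apply_moves([
  [0,0.004,-0.101,0.008,0.42],
  [0,0.004,-0.101,0.008,0.42],
  [0,0.004,-0.101,0.008,0.42],
  [0.15,0.004,-0.101,0.008,0.42],
  [0.15,0.004,-0.101,0.008,0.42],
  [0.15,0.004,-0.101,0.008,0.42],
  [0.15,0.004,-0.101,0.008,0.42],
  [0.203,0.004,-0.101,0.008,0.42],
  [0.203,0.004,-0.101,0.008,0.42],
  [0.203,0.004,-0.101,0.008,0.42],
  [0.203,0.004,-0.101,0.008,0.42],
  [0.203,0.004,-0.101,0.008,0.42],
])

```text
time: 4.75
ee_pos: [0.4219, 0.061, 0.0311]
tcp_rot: [26.6, 89.7, 6.1]
wrist_force: [-0.3, -0.3, 0.2]
opening: 0.0609
```

```bash
cat >> h.py <<'E'
ORG=np.array([.5153,.0307]);YAW=-20.65
def jig(o):
    R=Ro.from_euler('xyz',o['tcp_rot'],degrees=True).as_matrix();p=o['ee_pos']
    a=np.deg2rad(YAW);Rz=np.array([[np.cos(a),-np.sin(a)],[np.sin(a),np.cos(a)]])
    q=(p[:2]-ORG)@Rz*1000;print('t %.2f jig xy'%o['time'],q.round(1),'z',(p[2]*1e3).round(1),'ytool yaw-jig',np.degrees(np.arctan2(R[1,1],R[0,1])).round(2)-YAW,'F',o['wrist_force'].round(1),'Tq',o['torque'].round(2),'open',o['opening'].round(4),'q6',o['q'][5].round(1));return R
E
python3 - <<'E'
from h import *
from workcell import bot,cams
o=bot.get_obs();jig(o);c=cams.camera('wrist');cv2.imwrite('pics/w2.png',c['frame'])
E
```

```text
Traceback (most recent call last):
  File "h.py", line 20, in jig
    q=(p[:2]-ORG)@Rz*1000;print('t %.2f jig xy'%o['time'],q.round(1),'z',(p[2]*1e3).round(1),'ytool yaw-jig',np.degrees(np.arctan2(R[1,1],R[0,1])).round(2)-YAW,'F',o['wrist_force'].round(1),'Tq',o['torque'].round(2),'open',o['opening'].round(4),'q6',o['q'][5].round(1));return R
                                                                                                                                                                                                                               ^^^^^^^^^^^^^^^^^^
AttributeError: 'float' object has no attribute 'round'
```

```bash
sed -i "s/o\['opening'\].round(4)/round(o['opening'],4)/" h.py
python3 - <<'E'
from h import *
from workcell import bot,cams
o=bot.get_obs();jig(o);c=cams.camera('wrist');cv2.imwrite('pics/w2.png',c['frame'])
E
```

```text
t 4.75 jig xy [-98.   -4.6] z 31.1 ytool yaw-jig 90.10999999999999 F [-0.3 -0.3  0.2] Tq [-0.04 -0.03 -0.05] open 0.0609 q6 28.8
```

View pics/w2.png

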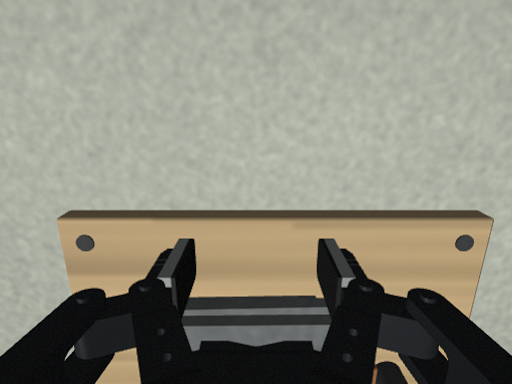

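The pads straddle the centre of the near edge, and the panel edges sit just ahead at row ~305. I'll lower and push +x.

apply_moves([
  [0.013,0,0,0,0.42],
  [0.013,0,0,0,0.42],
  [0.013,0,0,0,0.42],
  [0.013,0,0.004,0,0.42],
  [0.013,0,0.008,0,0.42],
  [0.013,0,0.012,0,0.42],
  [0.013,0,0.016,0,0.42],
  [0.013,0,0.019,0,0.42],
  [0.013,0,0.022,0,0.42],
  [0.013,0,0.025,0,0.42],
  [0.013,0,0.028,0,0.42],
  [0.013,0,0.028,0,0.42],
])

```text
time: 6.0
ee_pos: [0.4482, 0.0509, 0.0177]
tcp_rot: [22.4, 89.8, 1.9]
wrist_force: [-0.4, -0.2, 0.8]
opening: 0.0604
```

Run:
```python
from h import *
from workcell import bot,cams
o=bot.get_obs();jig(o)
```

```text
t 6.00 jig xy [-69.9  -4.7] z 17.7 ytool yaw-jig 90.1 F [-0.4 -0.2  0.8] Tq [ 0.05 -0.01  0.06] open 0.0604 q6 27.0
```

apply_moves([
  [0,0,0.001,0,0.42],
  [0,0,0.002,0,0.42],
  [0,0,0.003,0,0.42],
  [0,0,0.004,0,0.42],
  [0,0,0.004,0,0.42],
])

```text
time: 6.5
ee_pos: [0.4521, 0.0495, 0.0177]
tcp_rot: [22.4, 89.8, 1.9]
wrist_force: [-3.1, 0.9, 0.9]
opening: 0.0607
```

apply_moves([
  [0,0,0.001,0,0.42],
  [0,0,0.002,0,0.42],
  [0,0,0.002,0,0.42],
])

```text
time: 6.8
ee_pos: [0.4525, 0.0494, 0.0175]
tcp_rot: [82.5, 89.9, 62.0]
wrist_force: [-11.7, 5.1, 6.0]
opening: 0.0609
```

apply_moves([
  [0,0,-0.03,0,0.42],
  [0,0,-0.03,0,0.42],
  [-0.08,0,-0.03,-0.15,0.42],
  [-0.08,0,-0.03,-0.3,0.42],
  [-0.08,-0.09,-0.03,-0.45,0.42],
  [-0.08,-0.09,-0.03,-0.6,0.42],
  [-0.08,-0.09,0.063,-0.75,0.42],
  [-0.08,-0.09,0.063,-0.9,0.42],
  [-0.08,-0.09,0.063,-1.05,0.42],
  [-0.08,-0.09,0.063,-1.2,0.42],
  [-0.08,-0.09,0.063,-1.35,0.42],
  [-0.08,-0.09,0.063,-1.5,0.42],
])

```text
time: 8.0
ee_pos: [0.4807, -0.0577, 0.0973]
tcp_rot: [-37.0, 89.9, 26.2]
wrist_force: [-0.2, 0.2, -0.2]
opening: 0.0608
```

Run:
```python
from h import *
from workcell import bot,cams
o=bot.get_obs();jig(o)
```

```text
t 8.00 jig xy [ -1.2 -94.9] z 97.3 ytool yaw-jig 173.82 F [-0.2  0.2 -0.2] Tq [ 0.08  0.03 -0.05] open 0.0608 q6 -70.0
```

apply_moves([
  [0,0,0,-0.108,0.42],
  [0.04,0,0,-0.108,0.42],
  [0.0795,0,0,-0.108,0.42],
  [0.0795,0,0,-0.108,0.42],
  [0.0795,0,0,-0.108,0.42],
])

```text
time: 8.5
ee_pos: [0.481, -0.0578, 0.0184]
tcp_rot: [-43.2, 89.9, 26.2]
wrist_force: [0.6, 0.5, 0.8]
opening: 0.0604
```

apply_moves([
  [0,0,0.01,0,0.42],
  [0,0,0.014,0,0.42],
  [0,0,0.017,0,0.42],
  [0,0,0.02,0,0.42],
  [0,0,0.023,0,0.42],
  [0,0,0.026,0,0.42],
  [0,0,0.029,0,0.42],
  [0,0,0.032,0,0.42],
  [0,0,0.034,0,0.42],
  [0,0,0.034,0,0.42],
])

```text
time: 9.5
ee_pos: [0.4927, -0.0261, 0.0185]
tcp_rot: [-83.2, 90.0, -13.8]
wrist_force: [-4.0, -2.1, 3.3]
opening: 0.0604
```

Run:
```python
from h import *
from workcell import bot,cams
o=bot.get_obs();jig(o)
```

```text
t 9.50 jig xy [ -1.1 -61.2] z 18.5 ytool yaw-jig 179.99 F [-4.  -2.1  3.3] Tq [-0.64  0.71  0.12] open 0.0604 q6 -72.4
```

apply_moves([
  [0,0,0.001,0,0.42],
  [0,0,0.002,0,0.42],
  [0,0,0.003,0,0.42],
  [0,0,0.004,0,0.42],
  [0,0,0.004,0,0.42],
])

```text
time: 10.0
ee_pos: [0.4939, -0.0227, 0.0186]
tcp_rot: [-149.0, 89.9, -79.7]
wrist_force: [-3.8, -4.0, 2.7]
opening: 0.0607
```

Run:
```python
from h import *
from workcell import bot,cams
o=bot.get_obs();jig(o)
```

```text
t 10.00 jig xy [ -1.2 -57.5] z 18.6 ytool yaw-jig 179.97 F [-3.8 -4.   2.7] Tq [-0.73  0.58  0.1 ] open 0.0607 q6 -71.9
```

apply_moves([
  [0,0,0.001,0,0.42],
  [0,0,0.002,0,0.42],
  [0,0,0.002,0,0.42],
])

```text
time: 10.3
ee_pos: [0.4938, -0.0227, 0.0186]
tcp_rot: [-174.0, 89.7, -104.8]
wrist_force: [-5.0, -14.0, 4.9]
opening: 0.0605
```

Run:
```python
from h import *
from workcell import bot,cams
o=bot.get_obs();jig(o)
```

```text
t 10.30 jig xy [ -1.3 -57.5] z 18.6 ytool yaw-jig 179.91 F [ -5.  -14.    4.9] Tq [-2.6   1.21  0.44] open 0.0605 q6 -71.7
```

apply_moves([
  [0,0,-0.005,0,0.42],
  [0,0,-0.01,0,0.42],
  [-0.05,0,-0.01,0,0.42],
  [-0.1,0,-0.01,0,0.42],
  [-0.13,0,0.02,0,1],
  [-0.13,0,0.04,0,1],
  [-0.13,0,0.04,0,1],
  [-0.13,0,0.04,0,1],
])

```text
time: 11.1
ee_pos: [0.508, 0.0156, 0.1479]
tcp_rot: [178.7, 89.7, -112.0]
wrist_force: [-0.1, 0.3, 0.5]
opening: 0.0851
```

```bash
cat > look.py <<'E'
import sys
from h import *
from workcell import bot,cams
o=bot.get_obs();jig(o);c=cams.camera('wrist');T=cam2world(c,o);W=cloud(c,T);z=W[...,2]
a=np.deg2rad(YAW);Rz=np.array([[np.cos(a),-np.sin(a)],[np.sin(a),np.cos(a)]])
J=(W[...,:2]-ORG)@Rz*1000;f=cv2.cvtColor(c['frame'],cv2.COLOR_BGR2HSV)
reg=(abs(J[...,0])<90)&(abs(J[...,1])<80)
top=reg&(z>.043)&(z<.0515)&(f[...,1]<70)
print('panel3',cv2.minAreaRect(J[top].astype(np.float32)),np.percentile(J[top],[.5,99.5],axis=0).round(1).tolist())
st=reg&(z>.044)&(z<.054)&(f[...,1]>90)
q=J[st];fs=q[(q[:,0]>48)&(q[:,1]<25)];ss=q[(q[:,1]>38)&(q[:,0]<40)]
print('far inner x',np.percentile(fs[:,0],2) if len(fs) else None,'side inner y',np.percentile(ss[:,1],2) if len(ss) else None)
for lo,hi in [(.024,.030),(.032,.038),(.040,.045)]:
    g=reg&(z>lo)&(z<hi)&(f[...,1]<90)&(J[...,0]<60)&(J[...,1]<50)
    e=J[g&(J[...,1]<-38)&(abs(J[...,0])<50)];h=J[g&(J[...,0]<-48)&(abs(J[...,1])<42)]
    print('side pts',lo,len(e),np.median(e[:,1]) if len(e) else '',np.polyfit(e[:,0],e[:,1],1) if len(e)>20 else '',len(h),np.median(h[:,0]) if len(h) else '')
X=[(-55,-45,47),(55,-45,47),(55,45,47),(-55,45,47)]
P=[list(ORG+Rz@(np.array(p[:2])/1000))+[p[2]/1000] for p in X]
im=cv2.resize(c['frame'],None,fx=1.5,fy=1.5)
if len(sys.argv)>2:
    for p in proj(c,T,P):cv2.circle(im,tuple((p*1.5).astype(int).tolist()),3,(0,255,0),1)
cv2.imwrite('pics/'+sys.argv[1],im)
E
python3 look.py w3.png 1
```

```text
t 11.10 jig xy [ -1.5 -16.7] z 147.9 ytool yaw-jig 179.97 F [-0.1  0.3  0.5] Tq [-0.06 -0.   -0.05] open 0.0851 q6 -67.4
panel3 ((0.36431121826171875, -0.4241828918457031), (110.68738555908203, 90.7833023071289), 0.09757997840642929) [[-54.1, -45.4], [55.1, 44.1]]
far inner x 55.83833833467128 side inner y 44.398190707022785
side pts 0.024 127 -45.51780789848994 [-6.08108132e-04 -4.55124613e+01] 0 
side pts 0.032 124 -45.4497591230634 [ 2.06872138e-04 -4.54560250e+01] 0 
side pts 0.04 137 -45.44180680750859 [ 3.07584642e-04 -4.54335987e+01] 0
```

View pics/w3.png

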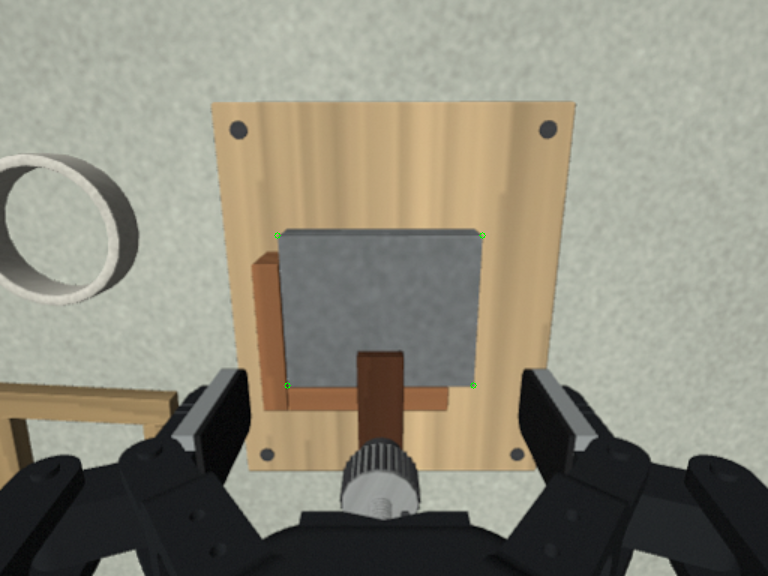

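The panel's top corners (278,235), (482,235), (473,385) and (287,385) match the flush target. The visible -y faces of all three panels line up within 0.1 mm. One more +x tap will settle any drift from the y push.

apply_moves([
  [0,0.04,0.013,0.15,0.42],
  [0,0.0935,0.013,0.3,0.42],
  [0,0.0935,0.013,0.45,0.42],
  [0,0.0935,0.013,0.6,0.42],
  [0,0.0935,0.013,0.75,0.42],
  [0,0.0935,0.013,0.9,0.42],
  [0,0.0935,0.013,1.05,0.42],
  [0,0.0935,0.013,1.2,0.42],
  [0,0.0935,0.013,1.35,0.42],
  [0,0.0935,0.013,1.5,0.42],
  [0.06,0.0935,0.013,1.571,0.42],
  [0.06,0.0935,0.013,1.571,0.42],
])

```text
time: 12.35
ee_pos: [0.422, 0.0591, 0.0831]
tcp_rot: [-124.9, 89.4, -145.8]
wrist_force: [-0.7, -0.2, -0.6]
opening: 0.0603
```

apply_moves([
  [0.04,0,0,0,0.42],
  [0.07,0,0,0,0.42],
  [0.07,0,0,0,0.42],
  [0.07,0,0.01,0,0.42],
  [0.07,0,0.016,0,0.42],
  [0.07,0,0.02,0,0.42],
  [0.07,0,0.023,0,0.42],
  [0.07,0,0.025,0,0.42],
  [0.07,0,0.027,0,0.42],
  [0.07,0,0.028,0,0.42],
  [0.07,0,0.028,0,0.42],
])

```text
time: 13.45
ee_pos: [0.4476, 0.0487, 0.0129]
tcp_rot: [-124.9, 89.4, -145.8]
wrist_force: [0.4, 0.9, 0.2]
opening: 0.0607
```

Run:
```python
from h import *
from workcell import bot,cams
o=bot.get_obs();jig(o)
```

```text
t 13.45 jig xy [-69.8  -7. ] z 12.9 ytool yaw-jig 89.82 F [0.4 0.9 0.2] Tq [-0.03 -0.01  0.03] open 0.0607 q6 27.2
```

apply_moves([
  [-0.004,0,0.001,0,0.42],
  [-0.004,0,0.002,0,0.42],
  [-0.004,0,0.003,0,0.42],
  [-0.004,0,0.004,0,0.42],
  [-0.004,0,0.005,0,0.42],
  [-0.004,0,0.006,0,0.42],
  [-0.004,0,0.006,0,0.42],
])

```text
time: 14.15
ee_pos: [0.4517, 0.0473, 0.0169]
tcp_rot: [-138.4, 89.2, -159.2]
wrist_force: [-10.4, 3.5, 6.4]
opening: 0.0611
```

Run:
```python
from h import *
from workcell import bot,cams
o=bot.get_obs();jig(o)
```

```text
t 14.15 jig xy [-65.3  -6.9] z 16.9 ytool yaw-jig 89.87 F [-10.4   3.5   6.4] Tq [0.88 1.69 0.3 ] open 0.0611 q6 26.9
```

apply_moves([
  [0,0,-0.005,0,0.42],
  [0,0,-0.01,0,0.42],
  [-0.05,0,-0.01,0,0.42],
  [-0.1,0,-0.01,0,0.42],
  [-0.13,0,0.02,0,0.42],
  [-0.13,0,0.04,0,0.42],
  [-0.13,0,0.04,0,0.42],
])

```text
time: 14.85
ee_pos: [0.4926, 0.0331, 0.147]
tcp_rot: [-133.7, 89.3, -154.5]
wrist_force: [-0.4, 0.5, -0.7]
opening: 0.0603
```

```bash
python3 look.py w4.png 1
```

```text
t 14.85 jig xy [-22.1  -5.8] z 147.0 ytool yaw-jig 89.82 F [-0.4  0.5 -0.7] Tq [0.01 0.01 0.02] open 0.0603 q6 24.8
panel3 ((0.3346061706542969, 17.049102783203125), (111.02039337158203, 125.1199722290039), 0.03298734128475189) [[-54.9, -44.9], [54.8, 44.3]]
far inner x 55.07757392543802 side inner y 45.0928051996453
side pts 0.024 0   105 -54.93041230428615
side pts 0.032 0   107 -54.99218010733529
side pts 0.04 0   101 -54.90430907657092
```

View pics/w4.png

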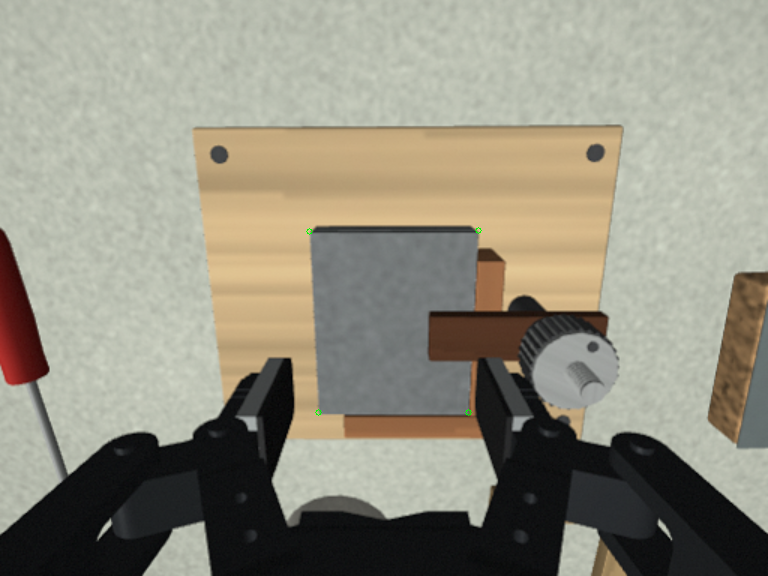

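Everything is flush at the stops: panel corners are on the markers, and all three -x faces read -54.9 to -55.0 mm. Next, the nut.

apply_moves([
  [0,0.0878,0.0221,-0.15,0.7],
  [0,0.0878,0.0221,-0.3,0.7],
  [0,0.0878,0.0221,-0.45,0.7],
  [0,0.0878,0.0221,-0.6,0.7],
  [0,0.0878,0.0221,-0.75,0.7],
  [0,0.0878,0.0221,-0.9,0.7],
  [0,0.0878,0.0221,-1.05,0.7],
  [0,0.0878,0.0221,-1.2,0.7],
  [0,0.0878,0.0221,-1.35,0.7],
  [0,0.0878,0.0221,-1.5,0.7],
  [0,0.0878,0.0221,-1.6,0.7],
  [0,0.0878,0.0221,-1.6,0.7],
])

```text
time: 16.1
ee_pos: [0.5418, 0.1078, 0.1446]
tcp_rot: [129.3, 89.2, -159.8]
wrist_force: [0.3, 1.2, -0.4]
opening: 0.0725
```

apply_moves([
  [0,0,0,-0.15,0.4],
  [0,0,0,-0.3,0.4],
  [0,0,0,-0.45,0.4],
  [0,0,0,-0.6,0.4],
  [0,0,0,-0.75,0.4],
  [0,0,0,-0.9,0.4],
  [0,0,0,-1.05,0.4],
  [0,0,0,-1.2,0.4],
  [0,0,0,-1.35,0.4],
  [0,0,0,-1.4,0.4],
  [0,0,0,-1.4,0.4],
])

```text
time: 17.2
ee_pos: [0.5411, 0.1078, 0.1442]
tcp_rot: [48.8, 89.1, -160.2]
wrist_force: [-0.1, 0.2, -0.3]
opening: 0.06
```

Run:
```python
from h import *
from workcell import bot,cams
o=bot.get_obs();R=jig(o);print(R.round(4))
a=np.deg2rad(YAW);x,y=ORG+np.array([-np.sin(a),np.cos(a)])*.082
print('to knurl, TCP z .070:',R.T@(np.array([x,y,.07])-o['ee_pos']))
```

```text
t 17.20 jig xy [-3.  81.3] z 144.2 ytool yaw-jig -98.32 F [-0.1  0.2 -0.3] Tq [ 0.05 -0.01  0.01] open 0.06 q6 -139.7
[[-0.0147 -0.4843 -0.8748]
 [-0.0053 -0.8748  0.4844]
 [-0.9999  0.0118  0.0103]]
to knurl, TCP z .070: [ 0.07415591 -0.00201065 -0.00364739]
```

apply_moves([
  [0,-0.002,-0.0037,0,0.4],
  [0.03,-0.002,-0.0037,0,0.4],
  [0.06,-0.002,-0.0037,0,0.4],
  [0.076,-0.002,-0.0037,0,0.4],
  [0.076,-0.002,-0.0037,0,0.4],
  [0.076,-0.002,-0.0037,0,-0.3],
  [0.076,-0.002,-0.0037,0,-0.3],
  [0.076,-0.002,-0.0037,0,-0.3],
  [0.076,-0.002,-0.0037,0,-0.3],
  [0.076,-0.002,-0.0037,0,-0.3],
], newtons=40)

```text
time: 18.2
ee_pos: [0.544, 0.1063, 0.0698]
tcp_rot: [55.5, 89.1, -153.6]
wrist_force: [-6.7, -7.5, 4.3]
opening: 0.0379
```

Run:
```python
from h import *
from workcell import bot,cams
o=bot.get_obs();R=jig(o)
c=cams.camera('wrist');cv2.imwrite('pics/w5.png',c['frame'])
```

```text
t 18.20 jig xy [ 0.2 80.9] z 69.8 ytool yaw-jig -98.41999999999999 F [-6.7 -7.5  4.3] Tq [-1.25  1.1  -0.01] open 0.0379 q6 -139.7
```

View pics/w5.png

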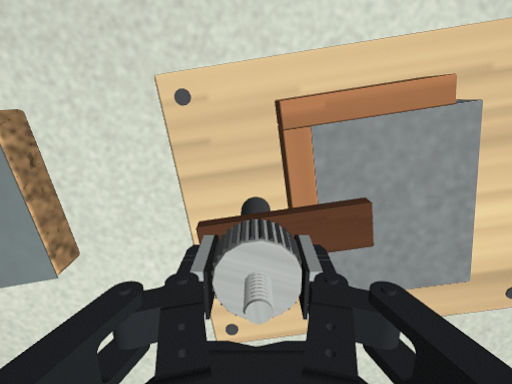

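The grip is good, with the pads on opposite sides of the knurl and the stud clear. There is about 10 N of side load, so I'll ease 1 mm along tool y and start turning.

apply_moves([
  [0,0.0005,0,0,-0.3],
  [0,0.001,0,0,-0.3],
  [0,0.001,0,0,-0.3],
])

```text
time: 18.55
ee_pos: [0.5439, 0.106, 0.0702]
tcp_rot: [52.4, 89.1, -156.7]
wrist_force: [0.6, 4.6, -6.9]
opening: 0.0379
```

Run:
```python
from h import *
from workcell import bot,cams
o=bot.get_obs();R=jig(o);print('tool F',R.T@o['wrist_force'])
```

```text
t 18.55 jig xy [ 0.2 80.6] z 70.2 ytool yaw-jig -98.41999999999999 F [ 0.6  4.6 -6.9] Tq [ 1.26 -0.46 -0.07] open 0.0379 q6 -139.8
tool F [ 6.85419363 -4.36822138  1.61923953]
```

apply_moves([
  [0.0001,-0.0003,0,0.1,-0.3],
  [0.00025,-0.0003,0,0.2,-0.3],
  [0.0004,-0.0003,0,0.3,-0.3],
  [0.0005,-0.0003,0,0.4,-0.3],
  [0.00065,-0.0003,0,0.5,-0.3],
  [0.00075,-0.0003,0,0.6,-0.3],
  [0.0009,-0.0003,0,0.7,-0.3],
  [0.001,-0.0003,0,0.8,-0.3],
  [0.00115,-0.0003,0,0.9,-0.3],
  [0.00125,-0.0003,0,1.0,-0.3],
  [0.0014,-0.0003,0,1.1,-0.3],
  [0.0014,-0.0003,0,1.1,-0.3],
])

```text
time: 19.75
ee_pos: [0.5444, 0.1063, 0.0687]
tcp_rot: [118.2, 89.2, -154.0]
wrist_force: [3.4, 0.8, -9.6]
opening: 0.0376
```

Run:
```python
from h import *
from workcell import bot,cams
o=bot.get_obs();R=jig(o);print('tool F',R.T@o['wrist_force'],'T',R.T@o['torque'])
```

```text
t 19.75 jig xy [ 0.6 81. ] z 68.7 ytool yaw-jig 198.46 F [ 3.4  0.8 -9.6] Tq [ 0.36 -1.09 -0.08] open 0.0376 q6 -76.7
tool F [ 9.57214871 -3.45953934  1.00583509] T [ 0.07820289 -0.40067889 -1.07247139]
```

apply_moves([
  [0.0004,0,0,0.1,-0.3],
  [0.0005,0,0,0.2,-0.3],
  [0.0007,0,0,0.3,-0.3],
  [0.0008,0,0,0.4,-0.3],
  [0.001,0,0,0.5,-0.3],
  [0.0011,0,0,0.6,-0.3],
  [0.0012,0,0,0.7,-0.3],
  [0.0013,0,0,0.8,-0.3],
  [0.0015,0,0,0.9,-0.3],
  [0.0016,0,0,1.0,-0.3],
  [0.0017,0,0,1.1,-0.3],
  [0.0017,0,0,1.1,-0.3],
])

```text
time: 20.95
ee_pos: [0.5447, 0.106, 0.0673]
tcp_rot: [-175.6, 89.2, -150.8]
wrist_force: [2.9, -0.0, -7.5]
opening: 0.0379
```

Run:
```python
from h import *
from workcell import bot,cams
o=bot.get_obs();R=jig(o);print('tool F',R.T@o['wrist_force'],'T',R.T@o['torque'])
c=cams.camera('wrist');T=cam2world(c,o);z=cloud(c,T)[...,2]
f=cv2.cvtColor(c['frame'],cv2.COLOR_BGR2HSV);k=z[(z>.0585)&(z<.068)&(f[...,1]>80)];print('bar top',np.median(k),len(k))
```

```text
t 20.95 jig xy [ 1.  80.8] z 67.3 ytool yaw-jig 135.48 F [ 2.9 -0.  -7.5] Tq [ 0.06 -0.73 -0.04] open 0.0379 q6 -13.7
tool F [ 7.47518623 -1.21233225  2.69721134] T [ 0.04140208 -0.68587464 -0.25183774]
bar top 0.06032122089437869 4545
```

apply_moves([
  [0.0003,0,0,0.1,-0.3],
  [0.0005,0,0,0.2,-0.3],
  [0.0006,0,0,0.3,-0.3],
  [0.0007,0,0,0.4,-0.3],
  [0.0009,0,0,0.5,-0.3],
  [0.001,0,0,0.6,-0.3],
  [0.0011,0,0,0.7,-0.3],
  [0.0012,0,0,0.8,-0.3],
  [0.0012,0,0,0.8,-0.3],
])

```text
time: 21.9
ee_pos: [0.5456, 0.1053, 0.0669]
tcp_rot: [-119.0, 89.2, -139.8]
wrist_force: [4.4, -4.4, -4.2]
opening: 0.0379
```

```bash
cat > st.py <<'E'
from h import *
from workcell import bot,cams
o=bot.get_obs();R=jig(o);print('tool F',(R.T@o['wrist_force']).round(1),'T',(R.T@o['torque']).round(3))
c=cams.camera('wrist');T=cam2world(c,o);z=cloud(c,T)[...,2]
f=cv2.cvtColor(c['frame'],cv2.COLOR_BGR2HSV);k=z[(z>.0565)&(z<.067)&(f[...,1]>80)];print('bar top',np.median(k),len(k))
E
python3 st.py
```

```text
t 21.90 jig xy [ 2.  80.5] z 66.9 ytool yaw-jig 89.94 F [ 4.4 -4.4 -4.2] Tq [-0.66 -0.98  0.74] open 0.0379 q6 31.8
tool F [ 4.2 -2.5  5.7] T [-0.725 -1.156 -0.271]
bar top 0.05950615592766531 3705
```

apply_moves([
  [0,0,0,0,-0.3],
  [0,0,0,0,-0.3],
  [0,0,0,0.05,-0.3],
  [0,0,0,0.1,-0.3],
  [0,0,0,0.1,-0.3],
], newtons=60)

```text
time: 22.45
ee_pos: [0.5467, 0.1046, 0.0671]
tcp_rot: [-100.5, 89.3, -126.8]
wrist_force: [7.8, -5.5, -8.8]
opening: 0.0374
```

```bash
python3 st.py
```

```text
t 22.45 jig xy [ 3.3 80.3] z 67.1 ytool yaw-jig 84.44 F [ 7.8 -5.5 -8.8] Tq [-0.88 -1.7   1.58] open 0.0374 q6 37.3
tool F [ 8.8 -1.4  9.4] T [-1.552 -1.93  -0.043]
bar top 0.0595300180485768 3643
```

apply_moves([
  [0,0,0,0,0.2],
  [0,0,0,0,0.2],
  [0,0.0005,-0.003,0,0.2],
  [0,0.0005,-0.003,0,0.2],
  [0,0.0005,-0.003,0,0.2],
  [0,0.0005,-0.003,0,0.2],
], newtons=50)

```text
time: 23.1
ee_pos: [0.5442, 0.1065, 0.0672]
tcp_rot: [-100.6, 89.3, -126.8]
wrist_force: [0.1, -0.9, -0.4]
opening: 0.0516
```

```bash
python3 st.py
```

```text
t 23.10 jig xy [ 0.4 81.1] z 67.2 ytool yaw-jig 84.52 F [ 0.1 -0.9 -0.4] Tq [ 0.04 -0.02  0.02] open 0.0516 q6 37.5
tool F [ 0.4 -0.8  0.5] T [-0.022  0.005  0.047]
bar top 0.05950469884198853 3423
```

apply_moves([
  [0.0015,0,0,0,0.2],
  [0.0015,0,0,0,-0.3],
  [0.0015,0,0,0,-0.3],
  [0.0015,0,0,0,-0.3],
  [0.0015,0,0,0,-0.3],
  [0.0015,0,0,0,-0.3],
], newtons=50)

```text
time: 23.75
ee_pos: [0.544, 0.106, 0.0657]
tcp_rot: [-100.4, 89.2, -126.6]
wrist_force: [-3.1, -4.2, 3.7]
opening: 0.0377
```

```bash
python3 st.py
```

```text
t 23.75 jig xy [ 0.3 80.6] z 65.7 ytool yaw-jig 84.5 F [-3.1 -4.2  3.7] Tq [-0.74  0.68  0.02] open 0.0377 q6 37.5
tool F [-3.6 -5.2 -0.9] T [-0.021  0.288 -0.963]
bar top 0.05938104617980133 3311
```

apply_moves([
  [0,0,0,0.02,-0.3],
  [0,0,0,0.04,-0.3],
  [0,0,0,0.04,-0.3],
])

```text
time: 24.1
ee_pos: [0.5439, 0.106, 0.0658]
tcp_rot: [-97.5, 89.2, -126.0]
wrist_force: [-0.8, -2.8, 2.6]
opening: 0.0379
```

```bash
python3 st.py
```

```text
t 24.10 jig xy [ 0.2 80.6] z 65.8 ytool yaw-jig 82.21000000000001 F [-0.8 -2.8  2.6] Tq [-0.5   0.37  1.18] open 0.0379 q6 39.7
tool F [-2.5 -2.8  0.6] T [-1.177  0.069 -0.613]
bar top 0.0593989694422114 3203
```

The nut is firmly bottomed: 1.2 N m of resistance within 2.3° of turn, with the bar height unchanged. I'll back off a quarter turn.

apply_moves([
  [-0.0001,0,0,-0.1,-0.3],
  [-0.0002,0,0,-0.2,-0.3],
  [-0.0004,0,0,-0.3,-0.3],
  [-0.0005,0,0,-0.4,-0.3],
  [-0.0006,0,0,-0.5,-0.3],
  [-0.0008,0,0,-0.6,-0.3],
  [-0.0009,0,0,-0.7,-0.3],
  [-0.001,0,0,-0.8,-0.3],
  [-0.0011,0,0,-0.9,-0.3],
  [-0.0013,0,0,-1.0,-0.3],
  [-0.0014,0,0,-1.1,-0.3],
  [-0.0014,0,0,-1.1,-0.3],
])

```text
time: 25.35
ee_pos: [0.544, 0.1054, 0.0671]
tcp_rot: [-157.5, 89.2, -122.8]
wrist_force: [-1.4, -5.3, 1.5]
opening: 0.0377
```

```bash
python3 st.py
```

```text
t 25.35 jig xy [ 0.6 80. ] z 67.1 ytool yaw-jig 145.39 F [-1.4 -5.3  1.5] Tq [-1.13  0.12  0.11] open 0.0377 q6 -23.5
tool F [-1.5 -3.6 -4.2] T [-0.101  0.743 -0.859]
bar top 0.06086333006353138 4822
```

apply_moves([
  [-0.0001,0,0,-0.1,-0.3],
  [-0.0003,0,0,-0.2,-0.3],
  [-0.0004,0,0,-0.3,-0.3],
  [-0.0005,0,0,-0.4,-0.3],
  [-0.0006,0,0,-0.487,-0.3],
  [-0.0006,0,0,-0.487,-0.3],
  [-0.0006,0,0,-0.487,-0.3],
])

```text
time: 26.1
ee_pos: [0.5443, 0.1051, 0.0678]
tcp_rot: [177.8, 89.1, -119.9]
wrist_force: [0.4, -4.5, 1.2]
opening: 0.0379
```

```bash
python3 st.py; python3 look.py w6.png
```

```text
t 26.10 jig xy [ 0.9 79.9] z 67.8 ytool yaw-jig 172.97 F [ 0.4 -4.5  1.2] Tq [-0.84 -0.36  0.03] open 0.0379 q6 -51.1
tool F [-1.1 -2.5 -3.8] T [-0.014  0.576 -0.709]
bar top 0.06150463458347051 4944
t 26.15 jig xy [ 0.9 79.9] z 67.8 ytool yaw-jig 172.99 F [ 0.3 -4.5  1.6] Tq [-0.84 -0.44  0.03] open 0.0379 q6 -51.1
panel3 ((0.4561958312988281, -0.14346694946289062), (90.22171020507812, 110.7410659790039), 89.83562469482422) [[-54.0, -42.9], [55.0, 43.9]]
far inner x 55.473970332507385 side inner y 44.71220781605642
side pts 0.024 0   0 
side pts 0.032 0   0 
side pts 0.04 0   0
```

View pics/w6.png

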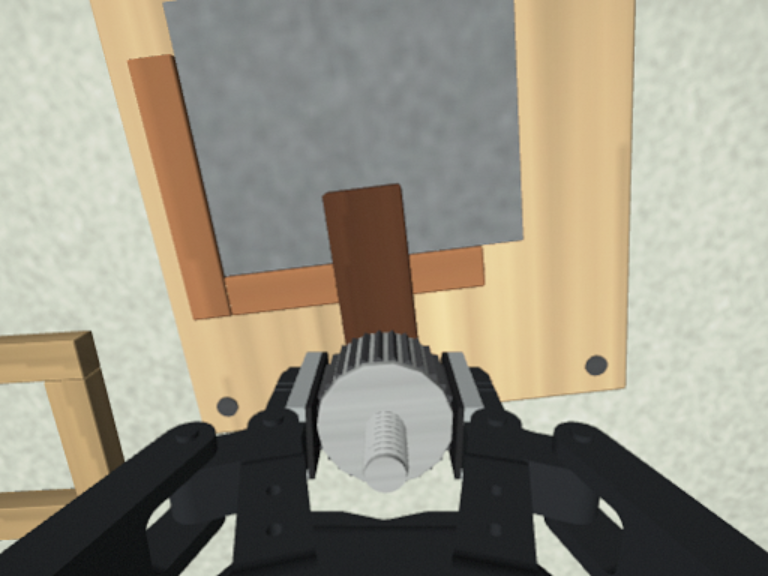

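The nut is gripped squarely and the stack still touches both stops. The bar rose 59.4 → 61.5 mm, which is 2.1 mm against the 2.0 mm a quarter turn should give. Handing in.

```bash
python3 -c "
from workcell import bot
print(bot.job_done())"
```

```text
the job is handed in; nothing more can be done
None
```

The job is done and handed in at about 26 s. The three panels are squared against both stops, and the nut was bottomed, backed off a quarter turn, and is still gripped at 50 N.

- **Panels:** I tapped them +x, +y, then +x again. The last close looks put all three panels' -x faces at -54.9 to -55.0 mm. Their -y faces were at -45.4 to -45.5 mm, checked before the second +x tap. The target is -55 and -45 mm. In the final picture the stack is still against both stops.
- **Nut:** It turned about 3 rad clockwise to the hard stop. There the resisting torque rose to 1.2–1.6 N m and the bar stopped sinking. The tool crept about 5° around the nut at the stop, so I released, recentred and regripped, then checked the stop again before backing off.
- **Quarter turn:** The tool backed off 90.8° from where it ended after pushing against the stop, or 88.5° from the relaxed regrip just before that. The bar rose 2.1 mm, against 2.0 mm expected. A degree or two of pad give is therefore uncertain.
- **Disagreement:** With the nut bottomed, the camera read the bar top at 59.4 mm, not the nominal 58.5 mm. That is within the 2 mm calibration tolerance.
- **Other things:** The arm never went near the bystanders. The highest wrist force I read was about 16 N.

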